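# Unpin a sloping tool chest and take off its lid

## Robot

A 6-joint arm with a two-finger parallel gripper is mounted at the origin on the work surface; the furniture and walls round the work are solid. World frame = base frame: x ahead of the robot, y to its left, z up, the work surface at z = 0. Lengths are in m, angles in rad, forces in N, time in s.
With the tool pointing down it reaches from about 0.325 to 0.875 m from the base axis. Payload 4.4 kg.
Tool frame: the origin (TCP) lies at the very end of the fingers, on their centre line; the grasp point (between the pads) lies 19 mm behind it (manip.pinch_z is the distance from the TCP to the grasp point, in m); z points along the fingers, y is the line along which they close (so a half turn about z gives the same grasp; the last joint's range is limited). The gripper opens to 85 mm and grips with 20 to 120 N. Pads are 22 mm wide; open, the fingers measure 114 mm over their backs; the gripper's body (76 mm by 85 mm) begins 54 mm behind the grasp point. The pads swing forward as they close: fully open they stand 13 mm farther back than shut.
Start: joints at [0.99, 0.207, 1.542, -0, 1.393, -0.15], TCP at [0.24, 0.522, 0.231] pointing down, gripper open.
Joint ranges: [-2.73, 2.73], [-0.86, 2.22], [0.23, 2.46], [-1.11, 4.25], [0.08, 2.63], [-2.82, 2.82]. Speed limits (rad/s): [2.79, 2.79, 3.14, 3.14, 3.14, 3.14].

## Interface

Orientations are given as a unit quaternion [w, x, y, z].
In Python, from plant import manip gives the robot as it stands. The module is installed in compiled form; this text tells all that it offers.
- The arm moves only by the tool jog_arm, never from a script. Its argument "rows" is text: rows parted by semicolons, each of 4 numbers parted by spaces: the shift along the tool's x, y, z in mm, then the turn about the tool's z in degrees. In form: tx ty tz yaw; .... A call has 1 to 20 rows; each row is the pose to reach, as a shift and turn from the pose commanded when the call began, along the tool's axes at that moment; what a row does not reach only later rows make up. A row lasts 1/12 s, in which the tool goes at most 41.7 mm and 7.16 degrees, less where a joint would pass 70% of its speed; a pose out of reach is approached as far as the arm can. A call with a gripper value outside its range is refused whole. "jaw" is the closure, from -1 (fully open) to 1 (shut), set as the call begins (left out, the last holds). The fingers move at their own pace and stop on an object; "force" is the grip in N (left out, the last holds). Time passes only in rows, so rows that repeat a pose let the fingers close. It gives the time, the measured TCP pose, the force, the opening and the grip force at its end, in the units of the state.
- manip.get_state(): the state, without advancing time (a new reading comes with each control period).
- manip.snapshot(name): name is "scene" or "top" or "wrist"; returns the picture (420x560x3 uint8, red, green, blue); there is no depth.
- manip.camera_info(name): a dict with "mtx" (3x3 intrinsics, pixels), "origin" and "rotation" of the camera in the world. Camera axes: x right, y down, z forward; pixel columns grow to the right and rows downward; lengths in m; the calibration is good to about 2 mm. A picture is of the moment at which its call begins: read the wrist's pose just before it. camera_info takes no time and is no camera call; for the wrist camera it gives the pose at the moment of the call.
- manip.hand_in(): hands the job in; it is judged then, once.
The state is a dict: "clock": time; "q": joint angles; "dq": joint speeds; "effort": joint torques, N m; "eef_pos": TCP position; "tcp_rot": TCP orientation; "wrist_force": force on the tool from outside, world axes, zero at the start; "wrist_torque": the same for the moment, N m; "width": finger opening in m; "finger_force": force on a finger pad.
Only numpy, scipy, OpenCV 4.12 (cv2) and the standard library are available. Lean on these libraries where they do the work, as an engineer would, in place of code of your own. Each camera call takes 0.05 s, during which the arm holds its last target. There are 200 camera calls.

## Task

The lid of the sloping wooden tool chest is locked by a pin pushed through the staple of its hasp. Pull the pin out and lay it in the small wooden tray, then raise the lid's near edge clear of the staple, draw the lid towards you out from under the rear rail and lay it flat, handle up, on the bare bench just to the right of the chest. Set both down without dropping them and leave the other things where they are.

Things in the scene. Friction and masses are not known exactly. Their poses are not given: they have to be found in the camera images.
- chest: Pale wooden chest, 170 mm wide (y), 180 deep (x), fixed. Origin on the bench under its middle; x to its rear, y to its left, z up. The top slopes at 32 deg (0.559 rad) from the low front (70 mm) up to the rear rail (190 mm). In its frame up-slope is (0.848, 0, 0.530), the slope's normal (-0.530, 0, 0.848). Front rail, 45 mm wide, carries the staple; nothing stands beside the lid.
- staple_eye (a point): Centre of the eye of the steel staple, axes as the chest's: a bridge of 6 mm strap, 36 mm wide (y), standing along the slope's normal on the middle of the front rail, its eye open along the chest's y, 12 mm wide. Its crown is 35 mm above the rail, 13 mm above this point along the normal.
- lid_seat (a point): Point of the chest where the middle of the lid's handle (lid_handle) is while the lid is seated; axes as the chest's.
- retaining_pin: Loose pin, 118 mm, 0.11 kg, level along the chest's y in the staple. Origin: middle of its round wooden grip, diameter 24, length 48 mm; +y to the grip's free end, -y along the 10 mm steel shank. Grip is left (chest +y) of the staple, 66 mm from the eye, its axis 22 mm above the front rail, 21 above the lid's face. Slides out along chest +y with under 5 N; out of the staple after 50 mm.
- pin_tip (a point): End of the pin's steel shank, 94 mm from the pin's origin along its -y; axes as the pin's. A 20 mm collar lies between grip and shank.
- chest_lid: Loose lid, 0.38 kg: flat wooden panel 140 (x) by 166 (y) by 12 mm. Origin: middle of its underside; x up-slope to its rear edge, z out of its top face (frame pitched -32 deg about the chest's y when seated). To free it: turn it about tongue_tips, near edge up, by about 0.28 rad, draw it 25 mm or more down-slope, then lift. Laid flat it rests on its underside.
- lid_handle (a point): Middle of the lid's upright wooden handle bar, 34 mm above the lid's underside; axes as the lid's. The bar is 100 mm long (y), 22 mm thick (x) with flat faces, 36 mm tall on the panel, its top 14 mm above this point. Grip it across its 22 mm with the fingers along the lid's z; near the lid's balance point.
- hasp_slot (a point): Middle of the slot in the lid's hasp, axes as the lid's. The hasp is a steel-faced wooden bar 68 mm wide (y) and 16 mm high on the lid's top face, overhanging its near edge by 55 mm (lid x from -42 to -125 mm); its slot, 40 (x) by 44 mm, stands over the staple, and the pin lies on top of it.
- tongue_tips (a point): Midway between the tips of the lid's two steel tongues (24 mm wide, 4 mm thick, 45 mm to either side), which project 14 mm from the lid's rear edge at its underside; axes as the lid's. Seated, they reach 10 mm under the chest's rear rail, with 8 mm of free height above them.
- tray: Low wooden tray, fixed, in front of the chest; outside 100 (x) by 172 (y) by 20 mm high, walls 5 mm, inner floor 5.5 mm above the bench. Origin: centre of its underside; y is its long direction.
- bare_bench (a point): On the bench, centre of the bare patch right of the chest: free for 110 mm either way in y, from 130 mm nearer the robot to 100 mm farther in x. The lid fits with its origin here and its x pointing away from the robot. World axes.
- sanding_block: Bystander: cork sanding block, 60x112x36 mm, loose, right of the chest, beyond the bare patch. Origin: centre of its underside.
- tape_on_table: Bystander: yellow tape measure, 35x85x62 mm, loose, at the left edge of the table beside the tray. Origin: centre of its underside.

How it is judged:
On the way, in this order (a step that is already met when the one before it is completed fails the run):
1. the pin is drawn right out of the staple (distance between retaining_pin and staple_eye above 0.118 m and distance between lid_handle and lid_seat below 0.02 m), for 0.1 s.
2. the pin lies in the tray, let go (x of retaining_pin in the frame of tray between -0.042 and 0.042 m and y of retaining_pin in the frame of tray between -0.078 and 0.078 m and x of pin_tip in the frame of tray between -0.042 and 0.042 m and y of pin_tip in the frame of tray between -0.078 and 0.078 m and height (world z) of retaining_pin between 0 and 0.035 m and height (world z) of pin_tip below 0.035 m and linear speed of retaining_pin below 0.03 m/s and contact force between the fingers and retaining_pin below 0.1 N), for 0.2 s.
3. the lid is off the chest (distance between lid_handle and lid_seat above 0.06 m and contact force between chest_lid and chest below 0.1 N), for 0.1 s.
At the end, for the whole second after the job is handed in: The whole pin lies inside the tray. The lid lies flat on the bench (within 10 mm, tilted under 0.06 rad), handle up, its middle at least 130 mm to the right of the chest's middle and not beyond the chest's rear. Both are at rest (x of retaining_pin in the frame of tray between -0.042 and 0.042 m and y of retaining_pin in the frame of tray between -0.078 and 0.078 m and x of pin_tip in the frame of tray between -0.042 and 0.042 m and y of pin_tip in the frame of tray between -0.078 and 0.078 m and height (world z) of retaining_pin between 0 and 0.035 m and height (world z) of pin_tip below 0.035 m and linear speed of retaining_pin below 0.03 m/s and height (world z) of chest_lid between -0.005 and 0.01 m and angle between chest_lid's own z axis and vertical below 0.06 rad and y of chest_lid in the frame of chest between -0.55 and -0.13 m and x of chest_lid in the frame of chest between -0.45 and 0.1 m and linear speed of chest_lid below 0.02 m/s and angular speed of chest_lid below 0.1 rad/s); the robot touches nothing.
It fails at once if the lid or the pin is dropped (falls free at over 0.9 m/s) ((linear speed of chest_lid above 0.9 m/s and contact force between the fingers and chest_lid below 0.1 N) or (linear speed of retaining_pin above 0.9 m/s and contact force between the fingers and retaining_pin below 0.1 N)).
It fails at once if the sanding block or the tape measure is moved by more than 30 mm (distance of any of sanding_block, tape_on_table from where it was at the start of the episode above 0.03 m).
It also fails if it takes over 58 s, if anything falls off the work surface, if the arm or the gripper's body presses on something with over 40 N, if the wrist force passes 120 N, or if a joint passes its speed limit or range.

## Working session

There is one attempt and no reset: what is moved stays moved. The work goes in short steps, Python scripts to look and compute and a tool call to move; the robot and the scene stay as the last step left them, time stands still between calls to the robot, and variables do not carry over. Pictures are saved under pics/ and viewed, at most 10 in all, crops included, and the job is handed in when it is done.

Besides the shell and the picture viewer there is one more tool, called after "Request:" as name(argument=value, ...) on one line, values as JSON. jog_arm: Moves the arm, as the interface text tells. Its arguments: {"type":"object","properties":{"rows":{"type":"string"},"jaw":{"type":"number"},"force":{"type":"number"}},"required":["rows"]}

```bash
mkdir -p pics; cat > h.py <<'E'
import numpy as np, cv2
from plant import manip
def snap(n,f):
    im=manip.snapshot(n); cv2.imwrite('pics/'+f,cv2.cvtColor(im,cv2.COLOR_RGB2BGR)); return im
def ray(n,u,v,ci=None):
    c=ci or manip.camera_info(n); d=np.array(c['rotation'])@np.linalg.solve(np.array(c['mtx']),[u,v,1.]); return np.array(c['origin']),d/np.linalg.norm(d)
def onz(n,u,v,z,ci=None):
    o,d=ray(n,u,v,ci); return o+d*(z-o[2])/d[2]
def tri(a,b):
    A=np.zeros((3,3));y=np.zeros(3)
    for o,d in(a,b):
        P=np.eye(3)-np.outer(d,d);A+=P;y+=P@o
    p=np.linalg.solve(A,y); return p,[np.linalg.norm((np.eye(3)-np.outer(d,d))@(p-o)) for o,d in(a,b)]
def proj(n,p,ci=None):
    c=ci or manip.camera_info(n); q=np.array(c['mtx'])@(np.array(c['rotation']).T@(np.array(p)-c['origin'])); return q[:2]/q[2]
E
python3 - <<'E'
from h import *
a=snap('scene','s0.png');b=snap('top','t0.png')
s=manip.get_state();print(s['eef_pos'],s['tcp_rot'],s['clock'])
for n in('scene','top'):
    c=manip.camera_info(n);print(c['origin'],c['rotation'])
E
```

```text
[0.23975023 0.52187689 0.23019949] [-3.84004697e-04  2.13751031e-01  9.76887585e-01 -9.97307733e-04] 0.1
[ 0.16756909 -0.6427755   0.63500321] [-0.45443905  0.84638567 -0.24437154  0.13190522]
[0.50260419 0.02803552 1.00497431] [ 0.03734437 -0.6973984   0.71474262 -0.03720029]
```

View pics/s0.png

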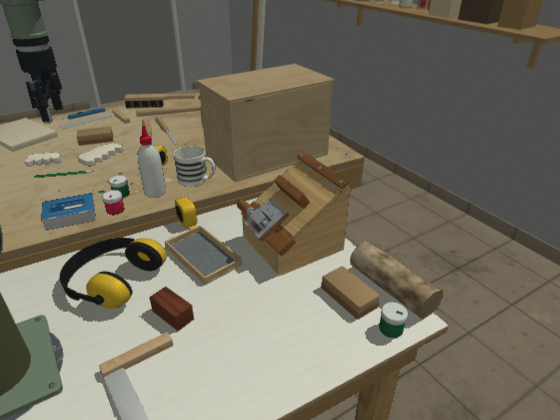

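View pics/t0.png

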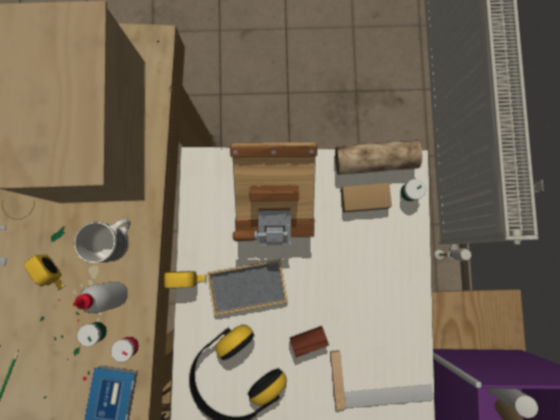

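The top view shows the chest at cols 232–316, rows 143–262, with the pin grip around (243,237), the handle at (273,193) and the tray centred at (248,287). The scene view shows the same layout. I'll zoom in on both next.

```bash
sed -i 's/^from plant.*/&\nfrom scipy.spatial.transform import Rotation as R/; s/np.array(c\[.rotation.\])/rot(c)/g' h.py; cat >> h.py <<'E'
def rot(c):
    q=np.array(c['rotation']); return R.from_quat(q,scalar_first=True).as_matrix() if q.size==4 else q
E
python3 - <<'E'
from h import *
print(onz('top',280,210,0),onz('top',230,160,0))
a=cv2.imread('pics/t0.png')[135:320,200:330];b=cv2.imread('pics/s0.png')[150:275,225:355]
a=cv2.resize(a,None,fx=3,fy=3,interpolation=cv2.INTER_CUBIC);b=cv2.resize(b,None,fx=3,fy=3,interpolation=cv2.INTER_CUBIC)
m=np.zeros((555,780,3),np.uint8);m[:,:390]=a;m[:375,390:]=b;cv2.imwrite('pics/m0.png',m)
E
```

```text
[0.6090016  0.02497789 0.        ] [0.73344383 0.14276794 0.        ]
```

View pics/m0.png

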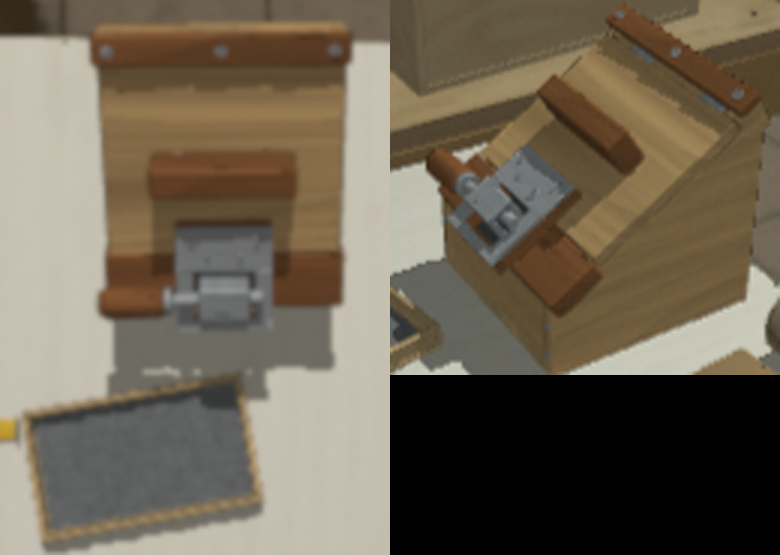

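The zoomed montage shows the staple crown at top (274.3,232.3) and scene (259.3,218.3). The chest's right bottom corners are at scene (279,274) and (345,249.3). The tray corners, in montage coordinates, are (25,413), (238,378), (262,498) and (45,542).

```bash
python3 - <<'E'
from h import *
np.set_printoptions(precision=4,suppress=True)
T=lambda x,y:(x/3+200-.33,y/3+135-.33); S=lambda x,y:((x-390)/3+225-.33,y/3+150-.33)
f=onz('scene',*S(552,372),0);r=onz('scene',*S(750,298),0)
print('chest right corners',f,r,np.linalg.norm(r-f),'yaw',np.arctan2((r-f)[1],(r-f)[0]))
def t2(n,a,b):print(n,*tri(ray('top',*T(*a)),ray('scene',*S(*b))))
t2('crown',(223,290),(493,205))
t2('railscrewL',(106,51),(620,14));t2('railscrewM',(221,51),(675,52));t2('railscrewR',(335,50),(738,95))
t2('handle rear L',(150,153),(553,76));t2('handle rear R',(295,153),(641,148))
t2('grip end',(101,302),(436,157))
t2('front rail R low corner',(342,304),(553,314))
for p in((25,413),(238,378),(262,498),(45,542)):print('tray',onz('top',*T(*p),.02))
print('block',onz('top',366,197,.036),onz('top',343,187,.036),onz('top',343,211,.036))
print('tape',onz('top',181,280,.062), 'redblock',onz('top',309,341,.04))
E
```

```text
chest right corners [ 0.5497 -0.0398  0.    ] [ 0.7286 -0.0495  0.    ] 0.1792178168857146 yaw -0.05400929858585009
crown [0.5511 0.0401 0.1018] [np.float64(0.0019511374020472186), np.float64(0.0019511374020471637)]
railscrewL [0.7076 0.1111 0.1865] [np.float64(0.0005932094820761405), np.float64(0.0005932094820760981)]
railscrewM [0.7055 0.0356 0.1867] [np.float64(0.00038494471634609666), np.float64(0.00038494471634626206)]
railscrewR [ 0.7046 -0.0395  0.1859] [np.float64(0.000553581047190505), np.float64(0.0005535810471903691)]
handle rear L [0.6375 0.0879 0.1628] [np.float64(0.005577663015861149), np.float64(0.005577663015861359)]
handle rear R [ 0.6423 -0.0126  0.1484] [np.float64(0.00014608483156756634), np.float64(0.00014608483156762774)]
grip end [0.5468 0.1262 0.0988] [np.float64(0.00032764006953445694), np.float64(0.0003276400695343897)]
front rail R low corner [ 0.5434 -0.0487  0.0633] [np.float64(0.0011578893443347897), np.float64(0.001157889344334683)]
tray [0.4666 0.1944 0.02  ]
tray [0.4893 0.0302 0.02  ]
tray [0.3981 0.0142 0.02  ]
tray [0.3692 0.1798 0.02  ]
block [ 0.6305 -0.174   0.036 ] [ 0.6551 -0.1219  0.036 ] [ 0.5993 -0.1197  0.036 ]
tape [0.4529 0.2468 0.062 ] redblock [ 0.3111 -0.032   0.04  ]
```

Request:
jog_arm(rows="0 0 -40 0;-10 -5 -70 0;-40 -25 -70 7;-75 -45 -70 14;-110 -65 -70 21;-150 -85 -70 28;-185 -107 -70 35;-220 -127 -70 42;-255 -147 -70 49;-290 -168 -70 56;-325 -188 -70 63;-360 -208 -60 67;-395 -228 -50 67;-435 -252 -40 67;-435 -252 -30 67;-435 -252 -30 67", jaw=0.05)

```text
clock: 1.43
eef_pos: [0.5294, 0.1093, 0.2579]
tcp_rot: [-0.002, 0.719, 0.695, -0.002]
wrist_force: [-1.2, 0.1, -0.1]
width: 0.0408
finger_force: 0.0
```

```bash
python3 - <<'E'
from h import *
s=manip.get_state();print(s['clock'],s['eef_pos'],s['tcp_rot'],s['width'],s['wrist_force'])
c=manip.camera_info('wrist');np.save('cw.npy',c,allow_pickle=True);print(c['origin'],rot(c))
snap('wrist','w1.png')
for p in((.549,.106,.099),(.549,.04,.099)):print(proj('wrist',p,c))
E
```

```text
1.4333 [0.52944226 0.10932408 0.25785705] [-0.00198158  0.71904633  0.69495521 -0.00238851] 0.040785515997092875 [-1.20953291  0.09530462 -0.14803937]
[0.5339921  0.17562228 0.40084232] [[ 0.99936432 -0.03262334 -0.0143764 ]
 [-0.03525554 -0.9642361  -0.26268953]
 [-0.00529243  0.26302939 -0.9647733 ]]
[301.07151108 194.42112065]
[302.23635894 253.96502539]
```

View pics/w1.png

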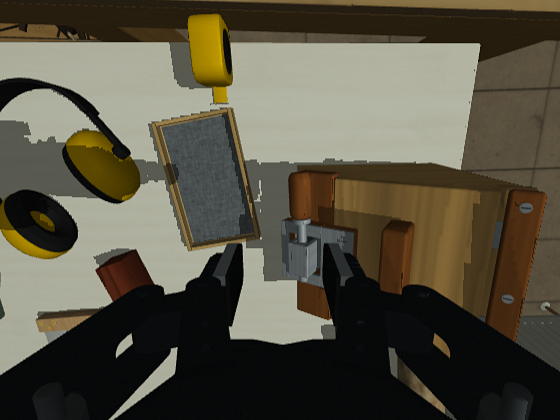

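In the wrist view the grip spans about cols 290–314, rows 172–216, centred near (302,196). The pin pose I'd predicted projects to (301,194). A quick edge profile will confirm this.

```bash
python3 - <<'E'
from h import *
a=cv2.imread('pics/w1.png')
for v in(185,195,205):print(v,[int(x) for x in a[v,280:340,2]])
print([int(x) for x in a[160:232,300,2]])
c=np.load('cw.npy',allow_pickle=True).item()
for z in(.095,.100,.105):print(z,onz('wrist',302,195,z,c))
print('tool axes\n',R.from_quat(manip.get_state()['tcp_rot'],scalar_first=True).as_matrix())
E
```

```text
185 [89, 89, 89, 90, 89, 89, 90, 92, 57, 34, 43, 47, 53, 59, 66, 73, 82, 89, 97, 101, 102, 105, 108, 112, 118, 119, 114, 114, 114, 112, 95, 79, 79, 78, 75, 73, 75, 75, 72, 72, 72, 73, 71, 70, 73, 75, 76, 77, 76, 76, 75, 94, 49, 120, 40, 114, 121, 119, 114, 108]
195 [88, 87, 87, 87, 87, 87, 87, 89, 89, 35, 40, 46, 54, 59, 67, 74, 81, 90, 98, 101, 104, 107, 107, 108, 110, 109, 105, 106, 112, 111, 99, 82, 80, 79, 76, 72, 74, 75, 73, 71, 71, 73, 70, 70, 74, 77, 78, 77, 78, 77, 76, 100, 123, 111, 52, 128, 122, 119, 114, 110]
205 [88, 88, 87, 88, 90, 89, 90, 90, 90, 58, 37, 46, 54, 60, 66, 74, 81, 88, 94, 102, 105, 105, 106, 108, 111, 109, 104, 99, 97, 103, 102, 83, 76, 78, 76, 73, 76, 76, 57, 75, 73, 74, 73, 72, 76, 79, 77, 78, 77, 76, 81, 105, 47, 43, 81, 126, 119, 118, 114, 112]
[179, 183, 132, 86, 85, 69, 63, 62, 61, 59, 56, 43, 34, 65, 85, 88, 89, 90, 94, 98, 99, 101, 102, 101, 102, 102, 103, 103, 103, 104, 103, 103, 103, 103, 102, 104, 104, 103, 104, 104, 106, 106, 106, 104, 104, 105, 104, 105, 104, 104, 104, 104, 103, 104, 103, 99, 96, 93, 89, 64, 76, 109, 117, 119, 116, 106, 103, 103, 103, 101, 102, 101]
0.095 [0.55014959 0.10442904 0.095     ]
0.1 [0.54988544 0.10559293 0.1       ]
0.105 [0.54962129 0.10675681 0.105     ]
tool axes
 [[ 3.18763227e-02  9.99478314e-01 -5.19617479e-03]
 [ 9.99491799e-01 -3.18747923e-02  3.77083452e-04]
 [ 2.11259740e-04 -5.20555412e-03 -9.99986429e-01]]
```

Request:
jog_arm(rows="-3 19 40 0;-3 19 80 0;-3 19 115 0;-3 19 140 0;-3 19 152 0;-3 19 160 0;-3 19 166 0;-3 19 166 0;-3 19 166 0")

```text
clock: 2.23
eef_pos: [0.5503, 0.1087, 0.097]
tcp_rot: [0.001, 0.717, 0.697, 0.001]
wrist_force: [0.1, -0.0, 0.8]
width: 0.0407
finger_force: 0.0
```

Request:
jog_arm(rows="0 0 0 0;0 0 0 0;0 0 0 0;0 0 0 0", jaw=1, force=40)

```text
clock: 2.57
eef_pos: [0.5484, 0.1089, 0.0974]
tcp_rot: [-0.001, 0.717, 0.697, -0.0]
wrist_force: [-5.5, 1.9, 7.6]
width: 0.0208
finger_force: 38.9
```

Request:
jog_arm(rows="0 0 0 0;0 0 0 0;0 0 4 0;0 0 8 0;0 0 8 0", jaw=0.18)

```text
clock: 2.98
eef_pos: [0.5503, 0.1082, 0.0886]
tcp_rot: [0.001, 0.717, 0.697, 0.001]
wrist_force: [-1.1, -0.4, 7.0]
width: 0.035
finger_force: 3.3
```

Request:
jog_arm(rows="0 0 0 0;0 0 0 0;0 0 0 0;0 0 0 0", jaw=1, force=40)

```text
clock: 3.32
eef_pos: [0.5486, 0.1083, 0.0877]
tcp_rot: [-0.0, 0.717, 0.697, -0.0]
wrist_force: [-2.9, 0.4, 6.8]
width: 0.0225
finger_force: 39.4
```

Request:
jog_arm(rows="5 0 0 0;10 0 0 0;16 0 0 0;23 0 0 0;30 0 0 0;37 0 0 0;44 0 0 0;51 0 0 0;58 0 0 0;65 0 0 0;65 0 0 0;65 0 0 0", force=60)

```text
clock: 4.32
eef_pos: [0.5509, 0.1739, 0.0872]
tcp_rot: [0.0, 0.717, 0.697, -0.0]
wrist_force: [0.1, 0.4, -1.5]
width: 0.0216
finger_force: 59.6
```

```bash
python3 - <<'E'
from h import *
snap('wrist','w2.png')
E
```

```text
(no output)
```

View pics/w2.png

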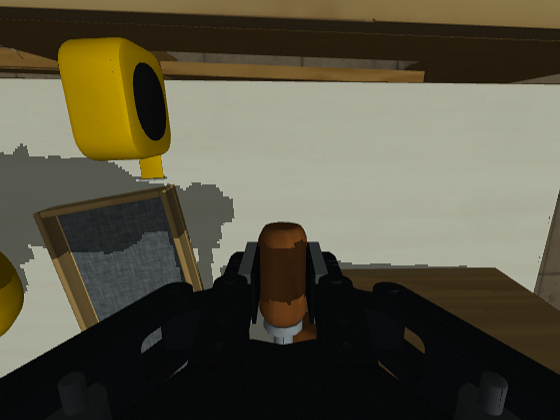

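Request:
jog_arm(rows="0 0 -20 0;0 0 -40 0;-2 -25 -45 -3;-10 -60 -45 -6;-22 -95 -45 -9.5;-37 -124 -35 -9.5;-37 -124 -5 -9.5;-37 -124 25 -9.5;-37 -124 45 -9.5;-37 -124 55 -9.5;-37 -124 60 -9.5;-37 -124 65 -9.5;-37 -124 65 -9.5;-37 -124 65 -9.5")

```text
clock: 5.53
eef_pos: [0.427, 0.14, 0.023]
tcp_rot: [0.001, 0.657, 0.754, 0.001]
wrist_force: [-0.2, -0.9, -1.5]
width: 0.0218
finger_force: 59.6
```

Request:
jog_arm(rows="0 0 3 0;0 0 6 0;0 0 8 0;0 0 8 0;0 0 8 0")

```text
clock: 5.95
eef_pos: [0.4258, 0.1399, 0.0142]
tcp_rot: [-0.0, 0.657, 0.754, -0.0]
wrist_force: [-0.2, 0.5, -1.4]
width: 0.0222
finger_force: 59.6
```

```bash
python3 - <<'E'
from h import *
a=snap('top','t3.png')[235:335,180:310];c=snap('scene','s3.png')[190:300,130:290]
a=cv2.cvtColor(a,4);c=cv2.cvtColor(c,4)
m=np.zeros((330,790,3),np.uint8)
a=cv2.resize(a,None,fx=2.3,fy=2.3,interpolation=2);c=cv2.resize(c,None,fx=3,fy=3,interpolation=2)
m[:a.shape[0],:a.shape[1]]=a;m[:330,300:780]=c;cv2.imwrite('pics/m3.png',m)
E
```

```text
(no output)
```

View pics/m3.png

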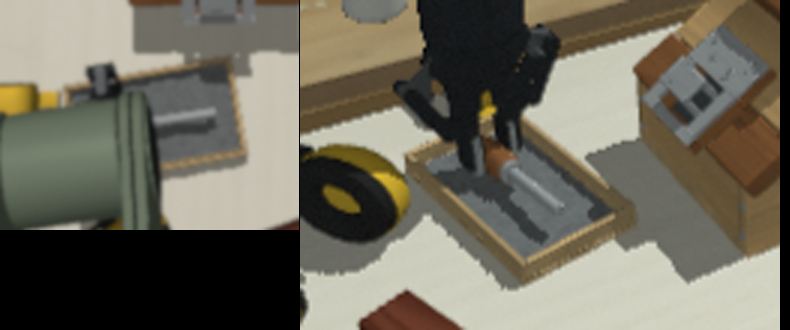

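The pin is held over the tray, level, with its tip inside. I'll lower it until it touches.

Request:
jog_arm(rows="0 0 2 0;0 0 4 0;0 0 4 0;0 0 4 0", force=40)

```text
clock: 6.38
eef_pos: [0.4264, 0.1399, 0.0107]
tcp_rot: [0.0, 0.657, 0.754, 0.0]
wrist_force: [-0.5, -0.3, 3.7]
width: 0.022
finger_force: 60.3
```

Request:
jog_arm(rows="0 0 2 0;0 0 4 0;0 0 4 0;0 0 4 0", force=25)

```text
clock: 6.72
eef_pos: [0.4273, 0.1393, 0.009]
tcp_rot: [0.001, 0.657, 0.754, -0.0]
wrist_force: [-6.7, -5.5, 24.1]
width: 0.022
finger_force: 63.1
```

Request:
jog_arm(rows="0 0 -2 0;0 0 -3 0;0 0 -3 0;0 0 -3 0;0 0 -3 0", jaw=0.15)

```text
clock: 7.13
eef_pos: [0.4255, 0.1399, 0.0088]
tcp_rot: [-0.0, 0.657, 0.754, -0.0]
wrist_force: [-0.1, -0.4, 0.1]
width: 0.0364
finger_force: 0.0
```

Request:
jog_arm(rows="0 0 -5 0;0 0 -12 0;0 0 -25 0;0 0 -50 0;0 0 -90 0;0 0 -130 0;0 0 -170 0;0 0 -205 0;0 0 -205 0")

```text
clock: 7.88
eef_pos: [0.4314, 0.1407, 0.2235]
tcp_rot: [0.006, 0.657, 0.754, 0.007]
wrist_force: [1.5, 0.0, 0.9]
width: 0.0364
finger_force: 0.0
```

```bash
python3 - <<'E'
from h import *
s=manip.get_state();print(s['clock'],s['eef_pos'],s['tcp_rot'],s['wrist_force'])
snap('top','t4.png');c=cv2.imread('pics/t4.png')
d=snap('scene','s4.png')[140:300,130:360];d=cv2.resize(cv2.cvtColor(d,4),None,fx=3,fy=3,interpolation=2);cv2.imwrite('pics/m4.png',d)
E
```

```text
7.8833 [0.43142527 0.14074136 0.223518  ] [0.0058356  0.65712189 0.75373313 0.00656787] [1.52054435 0.03927134 0.93597409]
```

View pics/m4.png

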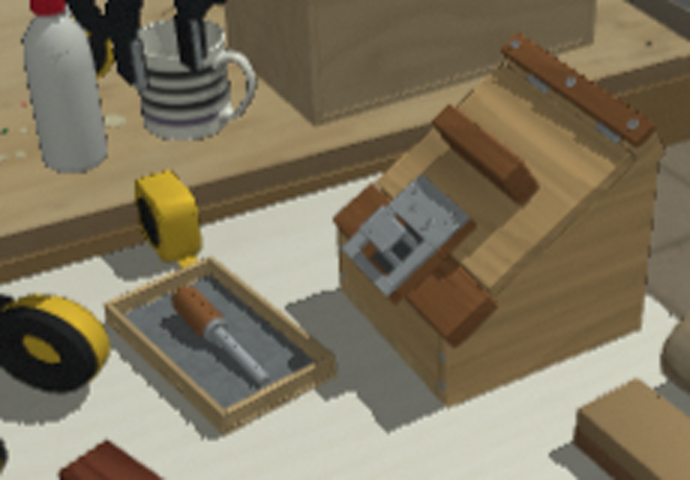

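The pin is lying fully inside the tray. Next I'll locate the handle.

```bash
python3 - <<'E'
from h import *
from scipy.optimize import brentq
c=np.load('cw.npy',allow_pickle=True).item()
# candidate handle points along slope, project top corners to views
a=-.03
C=np.array([[np.cos(a),-np.sin(a),0],[np.sin(a),np.cos(a),0],[0,0,1]]);U=C@[.848,0,.53];N=C@[-.53,0,.848];Y=C@[0,1,0]
eye=np.array([.549,.040,.099])
for d in(.085,.095,.105):
    h=eye+U*d+N*.001
    print(d,h.round(4))
    for n,ci in(('top',None),('scene',None),('wrist',c)):
        print('  ',n,[proj(n,h+U*.011*i+Y*.05*j+N*.014,ci).round(1).tolist() for i,j in((1,1),(1,-1),(-1,-1),(-1,1))])
w=cv2.imread('pics/w1.png')
print([int(x) for x in w[240,370:425,2]]);print([int(x) for x in w[210:235,398,2]])
t=cv2.imread('pics/t4.png');print('col273',[int(x) for x in t[175:212,273,2]]);print('col255', [int(x) for x in t[193,240:310,2]])
E
```

```text
0.085 [0.6205 0.0379 0.1449]
   top [[248.6, 194.8], [298.4, 195.1], [298.1, 205.0], [248.9, 204.8]]
   scene [[276.4, 176.3], [300.3, 196.0], [292.7, 203.1], [269.3, 182.8]]
   wrist [[395.6, 229.8], [385.5, 332.6], [362.0, 324.5], [369.4, 225.4]]
0.095 [0.629  0.0376 0.1502]
   top [[248.4, 190.3], [298.5, 190.5], [298.3, 200.5], [248.7, 200.3]]
   scene [[279.6, 173.4], [303.8, 192.8], [296.2, 199.9], [272.6, 179.9]]
   wrist [[408.4, 232.0], [396.8, 336.5], [372.5, 328.1], [381.0, 227.4]]
0.105 [0.6375 0.0373 0.1555]
   top [[248.3, 185.6], [298.6, 185.9], [298.4, 196.0], [248.6, 195.8]]
   scene [[282.8, 170.4], [307.2, 189.6], [299.6, 196.7], [275.8, 176.9]]
   wrist [[421.6, 234.2], [408.6, 340.5], [383.3, 331.8], [393.1, 229.4]]
[70, 68, 67, 66, 67, 67, 65, 63, 64, 63, 63, 32, 52, 65, 77, 74, 73, 73, 72, 73, 74, 76, 77, 75, 75, 74, 74, 73, 74, 73, 74, 74, 73, 79, 89, 100, 112, 101, 95, 101, 97, 90, 88, 92, 99, 103, 106, 110, 111, 115, 113, 112, 112, 107, 106]
[107, 104, 105, 106, 105, 105, 106, 84, 68, 64, 44, 31, 34, 32, 35, 32, 37, 40, 44, 41, 43, 54, 62, 65, 68]
col273 [147, 141, 138, 136, 133, 131, 134, 138, 135, 129, 119, 112, 111, 112, 110, 105, 112, 116, 102, 91, 91, 91, 91, 90, 89, 85, 87, 94, 97, 98, 99, 99, 92, 77, 65, 68, 75]
col255 [128, 128, 127, 128, 128, 127, 128, 126, 115, 101, 101, 107, 108, 108, 108, 107, 108, 107, 108, 108, 108, 108, 108, 108, 108, 108, 108, 108, 108, 108, 107, 105, 103, 102, 102, 102, 102, 101, 102, 102, 102, 102, 103, 102, 102, 102, 103, 102, 102, 102, 102, 102, 100, 99, 95, 95, 95, 96, 100, 118, 134, 138, 138, 139, 139, 139, 140, 140, 140, 140]
```

Request:
jog_arm(rows="-25 37 0 3;-50 74 0 6;-76 111 0 9.5;-101 148 0 9.5;-120 175 0 9.5;-130 189 0 9.5;-130 189 0 9.5;-130 189 0 9.5;-130 189 0 9.5", jaw=-0.3)

```text
clock: 8.73
eef_pos: [0.6291, 0.0372, 0.2121]
tcp_rot: [-0.002, 0.717, 0.697, -0.001]
wrist_force: [0.4, -0.0, -0.1]
width: 0.0556
finger_force: 0.0
```

```bash
python3 - <<'E'
from h import *
s=manip.get_state();print(s['eef_pos'],s['tcp_rot'],s['width'])
c=manip.camera_info('wrist');im=snap('wrist','w5.png')
a=-.03
C=np.array([[np.cos(a),-np.sin(a),0],[np.sin(a),np.cos(a),0],[0,0,1]]);U=C@[.848,0,.53];N=C@[-.53,0,.848];Y=C@[0,1,0]
h=np.array([.632,.0375,.152])
print([proj('wrist',h+U*.011*i+Y*.05*j+N*.014,c).round(1).tolist() for i,j in((1,1),(1,-1),(-1,-1),(-1,1))])
E
```

```text
[0.62906587 0.03721116 0.21209843] [-0.00186339  0.71740306  0.69665439 -0.00142957] 0.05564529885692246
[[288.3, 152.0], [287.6, 298.2], [261.9, 289.4], [259.0, 150.5]]
```

View pics/w5.png

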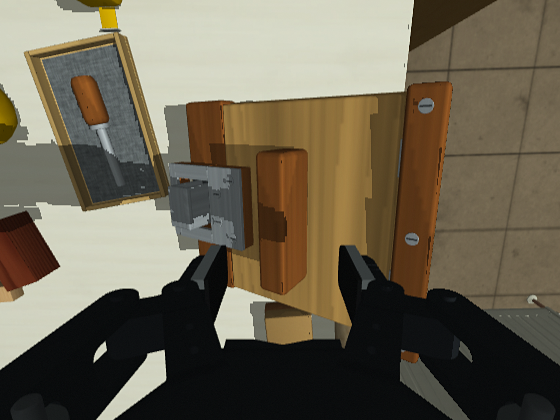

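The pin is still in the tray, and the handle's top face spans cols 257–306, rows 152–293, within 2 mm of the prediction. I'll descend and squeeze gently, which should begin turning the lid.

Request:
jog_arm(rows="0 0 30 0;0 0 50 0;0 0 58 0;0 0 62 0;0 0 62 0;0 0 62 0")

```text
clock: 9.28
eef_pos: [0.6312, 0.0371, 0.1535]
tcp_rot: [0.001, 0.717, 0.697, 0.001]
wrist_force: [-0.1, -0.3, -0.3]
width: 0.0557
finger_force: 0.0
```

Request:
jog_arm(rows="0 0 0 0;0 0 0 0;0 0 0 0;0 0 0 0;0 0 0 0", jaw=1, force=25)

```text
clock: 9.7
eef_pos: [0.6246, 0.0371, 0.1542]
tcp_rot: [-0.005, 0.717, 0.697, -0.005]
wrist_force: [-20.4, -0.5, 15.3]
width: 0.0256
finger_force: 22.2
```

Request:
jog_arm(rows="0 0 0 0;0 0 0 0;0 0 0 0;0 -7 3 0;0 -7 7 0;0 -7 7 0", jaw=-0.05)

```text
clock: 10.2
eef_pos: [0.6229, 0.0371, 0.144]
tcp_rot: [-0.001, 0.717, 0.697, -0.001]
wrist_force: [-0.2, -0.4, 0.0]
width: 0.0448
finger_force: 0.0
```

Request:
jog_arm(rows="0 0 0 0;0 0 0 0;0 0 0 0;0 0 0 0;0 0 0 0", jaw=1, force=25)

```text
clock: 10.62
eef_pos: [0.6256, 0.037, 0.1461]
tcp_rot: [0.002, 0.717, 0.697, 0.002]
wrist_force: [4.8, 0.6, -1.2]
width: 0.0303
finger_force: 23.5
```

Request:
jog_arm(rows="0 0 -1 0;0 0 -3 0;0 -1 -5 0;0 -1 -7 0;0 -1 -9 0;0 -1 -10 0;0 -1 -10 0", force=50)

```text
clock: 11.2
eef_pos: [0.622, 0.0373, 0.1572]
tcp_rot: [-0.001, 0.717, 0.697, -0.001]
wrist_force: [-3.7, 1.7, 7.9]
width: 0.0256
finger_force: 51.0
```

Request:
jog_arm(rows="0 0 -2 0;0 -1 -4 0;0 -1 -6 0;0 -2 -8 0;0 -2 -10 0;0 -2 -10 0")

```text
clock: 11.7
eef_pos: [0.6197, 0.037, 0.1648]
tcp_rot: [-0.001, 0.717, 0.697, -0.001]
wrist_force: [-2.5, -0.1, -1.5]
width: 0.0241
finger_force: 46.7
```

```bash
python3 - <<'E'
from h import *
d=snap('scene','s6.png')[120:280,200:370];d=cv2.resize(cv2.cvtColor(d,4),None,fx=3,fy=3,interpolation=2);cv2.imwrite('pics/m6.png',d)
E
```

View pics/m6.png

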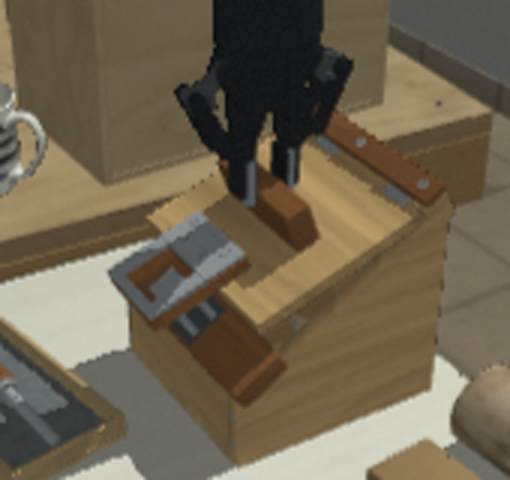

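The lid's near edge is up and the hasp is clear of the staple. I'll draw it towards the robot, down-slope.

Request:
jog_arm(rows="0 -3 1 0;0 -6 3 0;0 -9 5 0;0 -12 6 0;0 -16 8 0;0 -20 9 0;0 -25 10 0;0 -30 11 0;0 -35 11 0;0 -35 11 0", force=70)

```text
clock: 12.58
eef_pos: [0.611, 0.0377, 0.1654]
tcp_rot: [0.023, 0.718, 0.696, 0.023]
wrist_force: [50.4, 3.2, -9.6]
width: 0.0232
finger_force: 64.6
```

```bash
python3 - <<'E'
from h import *
d=snap('scene','s7.png')[120:280,200:370];d=cv2.resize(cv2.cvtColor(d,4),None,fx=3,fy=3,interpolation=2);cv2.imwrite('pics/m7.png',d)
E
```

```text
(no output)
```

View pics/m7.png

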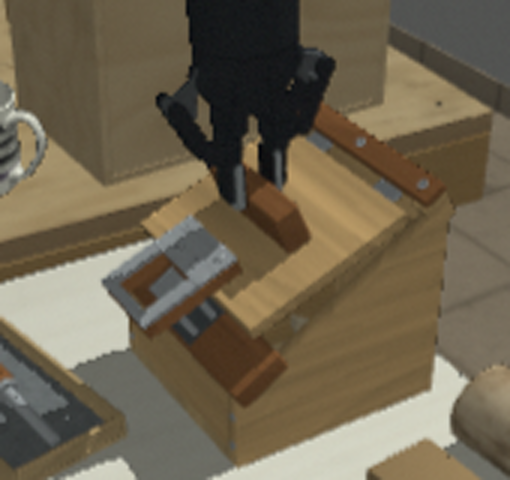

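The lid is caught at 50 N in x, with the hasp just touching the crown. I'll ease back, lift more, and draw again.

Request:
jog_arm(rows="0 10 0 0;0 24 -1 0;0 25 -4 0;0 25 -8 0;0 24 -12 0;0 23 -16 0;0 23 -16 0;0 23 -16 0")

```text
clock: 13.3
eef_pos: [0.6075, 0.0375, 0.169]
tcp_rot: [-0.001, 0.717, 0.697, -0.001]
wrist_force: [0.6, -0.2, -2.8]
width: 0.0225
finger_force: 63.7
```

Request:
jog_arm(rows="0 0 -2 0;0 0 -5 0;0 -1 -8 0;0 -2 -10 0;0 -2 -10 0")

```text
clock: 13.72
eef_pos: [0.6069, 0.0375, 0.181]
tcp_rot: [0.0, 0.717, 0.697, 0.0]
wrist_force: [-1.1, 0.8, -3.2]
width: 0.0222
finger_force: 63.7
```

Request:
jog_arm(rows="0 -3 0 0;0 -6 0 0;0 -9 0 0;0 -12 0 0;0 -12 0 0")

```text
clock: 14.13
eef_pos: [0.594, 0.038, 0.1801]
tcp_rot: [-0.0, 0.717, 0.697, -0.0]
wrist_force: [0.7, -0.3, -2.7]
width: 0.0226
finger_force: 63.9
```

Request:
jog_arm(rows="0 -4 -1 0;0 -9 -2 0;0 -14 -3 0;0 -20 -5 0;0 -26 -8 0;0 -30 -12 0;0 -30 -12 0", force=80)

```text
clock: 14.72
eef_pos: [0.5645, 0.0389, 0.1935]
tcp_rot: [0.0, 0.717, 0.697, 0.0]
wrist_force: [-0.1, -0.3, -3.9]
width: 0.0219
finger_force: 74.9
```

Request:
jog_arm(rows="0 -5 -8 0;0 -10 -20 0;0 -20 -35 0;0 -30 -55 0;0 -40 -75 0;0 -50 -80 0;0 -50 -80 0;0 -50 -80 0;0 -50 -80 0")

```text
clock: 15.47
eef_pos: [0.5148, 0.0402, 0.2721]
tcp_rot: [-0.0, 0.717, 0.697, -0.0]
wrist_force: [-0.4, -0.0, -3.7]
width: 0.0221
finger_force: 74.6
```

```bash
python3 - <<'E'
from h import *
s=manip.get_state();print(s['clock'],s['eef_pos'],s['tcp_rot'],s['width'],s['wrist_force'],s['wrist_torque'])
a=snap('scene','s8.png');b=snap('top','t8.png')
# brown-red handle / gray hasp detection in scene: gray steel near the gripper
p=s['eef_pos'];print(proj('scene',p),proj('top',p))
for n,im in(('scene',a),('top',b)):
    hsv=cv2.cvtColor(im,cv2.COLOR_RGB2HSV);m=cv2.inRange(hsv,(0,110,40),(12,255,200))
    k,_,st,ce=cv2.connectedComponentsWithStats(m)
    print(n,[(st[i].tolist(),ce[i].round(0).tolist()) for i in range(1,k) if st[i,4]>60])
    m=cv2.inRange(hsv,(90,10,80),(130,70,200));k,_,st,ce=cv2.connectedComponentsWithStats(m)
    print(' gray',[st[i].tolist() for i in range(1,k) if st[i,4]>80])
E
```

```text
15.4667 [0.51482812 0.04020537 0.27205516] [-7.70949782e-05  7.17441068e-01  6.96619195e-01 -7.55566455e-05] 0.02208253278023587 [-0.35346172 -0.02712858 -3.74916832] [-0.05450984 -0.01640998 -0.05351815]
[241.79428811 151.21390516] [272.58488492 247.9062679 ]
scene [([150, 287, 43, 43, 1119], [171.0, 308.0])]
 gray [[183, 158, 50, 34, 426], [251, 210, 21, 22, 155], [196, 233, 32, 35, 280], [55, 348, 7, 22, 84]]
top [([291, 334, 12, 23, 189], [297.0, 344.0])]
 gray []
```

```bash
python3 - <<'E'
from h import *
im=cv2.cvtColor(cv2.imread('pics/s8.png'),cv2.COLOR_BGR2RGB)
hsv=cv2.cvtColor(im,cv2.COLOR_RGB2HSV);m=cv2.inRange(hsv,(90,10,60),(130,80,220));m[:150]=0;m[:,:175]=0;m[200:]=0;m[:,240:]=0
m=cv2.morphologyEx(m,cv2.MORPH_CLOSE,np.ones((9,9)))
cs=max(cv2.findContours(m,0,2)[0],key=cv2.contourArea);print(cv2.approxPolyDP(cs,3,True)[:,0].tolist(), cs.reshape(-1,2).min(0),cs.reshape(-1,2).max(0))
a=-.03;p=np.array([.5148,.0402,.272])
for th in(-.15,0,.15):   # + = near edge low
  for dz in(-.01,0,.01):
    Rm=R.from_euler('z',a).as_matrix()@R.from_euler('y',-th).as_matrix()
    print(th,dz,[proj('scene',p+[0,0,dz]+Rm@[x,y,-.006]).round(0).tolist() for x,y in((-.042,.034),(-.042,-.034),(-.125,-.034),(-.125,.034))])
E
```

```text
[[232, 171], [217, 158], [183, 178], [197, 191]] [183 158] [232 191]
-0.15 -0.01 [[215.0, 154.0], [230.0, 168.0], [187.0, 173.0], [174.0, 158.0]]
-0.15 0 [[215.0, 149.0], [229.0, 163.0], [186.0, 167.0], [173.0, 153.0]]
-0.15 0.01 [[214.0, 145.0], [229.0, 158.0], [186.0, 162.0], [173.0, 148.0]]
0 -0.01 [[215.0, 157.0], [230.0, 171.0], [188.0, 182.0], [175.0, 167.0]]
0 0 [[215.0, 152.0], [230.0, 166.0], [187.0, 177.0], [174.0, 162.0]]
0 0.01 [[215.0, 148.0], [229.0, 161.0], [187.0, 172.0], [174.0, 157.0]]
0.15 -0.01 [[216.0, 160.0], [231.0, 174.0], [190.0, 191.0], [178.0, 175.0]]
0.15 0 [[216.0, 155.0], [231.0, 169.0], [190.0, 186.0], [177.0, 170.0]]
0.15 0.01 [[216.0, 150.0], [230.0, 164.0], [189.0, 181.0], [176.0, 166.0]]
```

The lid is off and held, but still nose-down by about 0.25 rad. I'll carry it right, lower it, and let the bench level it.

Request:
jog_arm(rows="-15 -4 0 0;-40 -10 0 0;-70 -18 0 0;-100 -25 0 0;-130 -32 0 0;-160 -40 0 0;-185 -46 0 0;-197 -49 20 0;-197 -49 50 0;-197 -49 85 0;-197 -49 120 0;-197 -49 150 0;-197 -49 175 0;-197 -49 190 0;-197 -49 197 0;-197 -49 197 0;-197 -49 197 0")

```text
clock: 16.98
eef_pos: [0.4605, -0.1554, 0.0753]
tcp_rot: [-0.0, 0.717, 0.697, -0.0]
wrist_force: [0.1, -0.5, -2.8]
width: 0.0219
finger_force: 74.6
```

```bash
python3 - <<'E'
from h import *
s=manip.get_state();print(s['clock'],s['eef_pos'],s['width'],s['wrist_force'])
im=snap('scene','s9.png');p=s['eef_pos']
hsv=cv2.cvtColor(im,cv2.COLOR_RGB2HSV);m=cv2.inRange(hsv,(90,10,60),(130,80,220))
m=cv2.morphologyEx(m,cv2.MORPH_CLOSE,np.ones((9,9)))
for c in cv2.findContours(m,0,2)[0]:
    if cv2.contourArea(c)>400:print(cv2.approxPolyDP(c,3,True)[:,0].tolist())
for th in(0,.15,.3):
    Rm=R.from_euler('z',-.03).as_matrix()@R.from_euler('y',-th).as_matrix()
    print(th,[proj('scene',p+Rm@[x,y,-.006]).round(0).tolist() for x,y in((-.042,.034),(-.042,-.034),(-.125,-.034),(-.125,.034))])
E
```

```text
16.9833 [ 0.46052047 -0.15543596  0.07532808] 0.021949941070635436 [ 0.10292315 -0.48825803 -2.8229964 ]
[[244, 301], [209, 324], [223, 349], [261, 324]]
[[173, 245], [205, 274], [232, 260], [200, 233], [195, 234], [200, 239], [199, 249], [191, 249], [184, 239]]
0 [[242.0, 295.0], [260.0, 319.0], [216.0, 339.0], [200.0, 312.0]]
0.15 [[243.0, 297.0], [261.0, 322.0], [218.0, 346.0], [202.0, 319.0]]
0.3 [[244.0, 299.0], [262.0, 323.0], [221.0, 352.0], [206.0, 325.0]]
```

Request:
jog_arm(rows="0 0 5 0;0 0 10 0;0 0 15 0;0 0 19 0;0 0 22 0;0 0 22 0", force=50)

```text
clock: 17.53
eef_pos: [0.4594, -0.1549, 0.0524]
tcp_rot: [-0.001, 0.717, 0.697, -0.0]
wrist_force: [0.0, 0.5, -5.0]
width: 0.0213
finger_force: 48.7
```

Request:
jog_arm(rows="0 0 2 0;0 0 4 0;0 0 6 0;0 0 6 0;0 0 6 0", jaw=1, force=30)

```text
clock: 17.95
eef_pos: [0.4601, -0.1552, 0.0472]
tcp_rot: [-0.0, 0.717, 0.697, -0.0]
wrist_force: [0.1, 0.9, -3.9]
width: 0.0212
finger_force: 48.7
```

Request:
jog_arm(rows="0 0 2 0;0 0 4 0;0 0 6 0;0 0 6 0;0 0 6 0")

```text
clock: 18.37
eef_pos: [0.4618, -0.156, 0.0422]
tcp_rot: [0.002, 0.717, 0.697, 0.001]
wrist_force: [3.3, 0.0, 2.4]
width: 0.0209
finger_force: 39.8
```

Request:
jog_arm(rows="0 0 2 0;0 0 4 0;0 0 6 0;0 0 6 0;0 0 6 0")

```text
clock: 18.78
eef_pos: [0.4605, -0.1557, 0.0354]
tcp_rot: [0.0, 0.717, 0.697, -0.0]
wrist_force: [3.6, -1.1, 3.4]
width: 0.0215
finger_force: 30.3
```

Request:
jog_arm(rows="0 0 2 0;0 0 4 0;0 0 6 0;0 0 6 0;0 0 6 0")

```text
clock: 19.2
eef_pos: [0.4612, -0.1558, 0.0338]
tcp_rot: [0.0, 0.717, 0.697, -0.0]
wrist_force: [-7.0, 4.7, 37.5]
width: 0.0208
finger_force: 34.8
```

```bash
python3 - <<'E'
from h import *
s=manip.get_state();print(s['clock'],s['eef_pos'],s['width'],s['wrist_force'])
im=snap('scene','s10.png')
hsv=cv2.cvtColor(im,cv2.COLOR_RGB2HSV);m=cv2.inRange(hsv,(90,10,60),(130,80,220))
m=cv2.morphologyEx(m,cv2.MORPH_CLOSE,np.ones((9,9)))
for c in cv2.findContours(m,0,2)[0]:
    if cv2.contourArea(c)>400:print(cv2.approxPolyDP(c,3,True)[:,0].tolist())
p=np.array(s['eef_pos']);p[2]=.034
for th in(0,.15):
    Rm=R.from_euler('z',-.03).as_matrix()@R.from_euler('y',-th).as_matrix()
    print(th,[proj('scene',p+Rm@[x,y,-.006]).round(0).tolist() for x,y in((-.042,.034),(-.042,-.034),(-.125,-.034),(-.125,.034))])
E
```

```text
19.2 [ 0.46123084 -0.15579346  0.03381297] 0.020770424191905765 [-6.95536887  4.65161317 37.50497799]
[[243, 312], [205, 328], [219, 354], [259, 336]]
[[174, 244], [205, 274], [232, 260], [201, 233], [196, 235], [201, 239], [199, 249], [191, 249], [184, 239]]
0 [[244.0, 311.0], [261.0, 335.0], [218.0, 355.0], [203.0, 328.0]]
0.15 [[245.0, 313.0], [262.0, 338.0], [220.0, 361.0], [205.0, 335.0]]
```

The lid now lies flat: the force jumped to 37 N and the hasp projection matches tilt 0. I'll release it, rise and retreat.

Request:
jog_arm(rows="0 0 -3 0;0 0 -4 0;0 0 -4 0;0 0 -4 0;0 0 -4 0;0 0 -4 0", jaw=-0.1)

```text
clock: 19.75
eef_pos: [0.4591, -0.1548, 0.0323]
tcp_rot: [-0.001, 0.717, 0.697, -0.0]
wrist_force: [0.7, -0.3, 0.1]
width: 0.0467
finger_force: 0.0
```

Request:
jog_arm(rows="0 0 -6 0;0 0 -15 0;0 0 -30 0;0 0 -60 0;0 0 -100 0;0 0 -140 0;0 0 -180 0;0 0 -200 0;0 0 -200 0;0 0 -200 0")

```text
clock: 20.58
eef_pos: [0.4612, -0.1558, 0.2359]
tcp_rot: [0.002, 0.717, 0.697, 0.001]
wrist_force: [0.4, 0.4, -0.0]
width: 0.0472
finger_force: 0.0
```

```bash
python3 - <<'E'
from h import *
s=manip.get_state();print(s['clock'],s['eef_pos'],s['wrist_force'])
im=snap('scene','s11.png')
hsv=cv2.cvtColor(im,cv2.COLOR_RGB2HSV);m=cv2.inRange(hsv,(90,10,60),(130,80,220))
m=cv2.morphologyEx(m,cv2.MORPH_CLOSE,np.ones((9,9)))
for c in cv2.findContours(m,0,2)[0]:
    if cv2.contourArea(c)>400:print(cv2.approxPolyDP(c,3,True)[:,0].tolist())
d=cv2.absdiff(im,cv2.cvtColor(cv2.imread('pics/s4.png'),4)).max(2)
print('tray region change',(d[225:280,165:240]>40).sum(),'block',(d[270:312,322:380]>40).sum(),'tape',(d[195:227,172:200]>40).sum())
E
```

```text
20.5833 [ 0.46120201 -0.15582313  0.23593634] [ 0.4197994   0.44294955 -0.04942084]
[[243, 312], [205, 328], [219, 354], [259, 336]]
[[173, 245], [204, 274], [231, 260], [198, 233], [195, 234], [201, 240], [200, 249], [191, 249], [184, 239]]
tray region change 26 block 0 tape 0
```

```bash
python3 -c "
from plant import manip
print(manip.hand_in())"
```

```text
the job is handed in; nothing more can be done
None
```

I handed the job in after about 21 s of the 58 s: the pin lies in the tray, the lid lies flat with its handle up on the bench right of the chest, and neither was dropped; the images show the sanding block and tape measure unmoved, and no verdict came back.

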